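# Set the levelling foot of a bench grinder on its bearing plate

### The arm

A 7-joint arm with a two-finger parallel gripper is mounted at the origin on a cart in front of the work surface, level with it; the furniture and walls round the work are solid. World frame = base frame: x ahead of the robot, y to its left, z up, the work surface at z = 0. Lengths are in m, angles in degrees, forces in N, time in s.
With the tool pointing down it reaches from about 0.4 to 0.875 m from the base axis. Payload 6.5 kg.
Tool frame: the origin (TCP) lies between the finger pads; the fingertips stand 22 mm ahead of it and the grasp point (between the pads) lies 3 mm ahead of it; z points along the fingers, y is the direction in which the jaws open and shut (so a half turn about z gives the same grasp; the last joint's range is limited). The gripper opens to 85 mm and grips with 20 to 120 N. Pads are 22 mm wide; open, the fingers measure 114 mm over their backs; the gripper's body (76 mm by 85 mm) begins 54 mm behind the grasp point. The pads swing forward as they close: fully open they stand 13 mm farther back than shut.
Start: joints at [68.572, 30.733, -0.252, 88.115, 0.149, 61.152, -4.079], TCP at [0.197, -0.619, 0.253] pointing down, gripper open.
Joint ranges: [-154.64, 154.64], [-21.42, 123.67], [-72.66, 72.17], [13.99, 137.28], [-74.86, 254.86], [10.95, 109.41], [-158.01, 158.01]. Speed limits (degrees/s): [136.94, 136.94, 180, 180, 180, 180, 180].

### API

Orientations are given as [roll, pitch, yaw] about the fixed x, y, z axes, in that order (R = Rz(yaw) Ry(pitch) Rx(roll)).
In Python, from plant import r, cams gives the robot as it stands.
- The arm moves only by the tool send_rows, never from a script. Its argument "commands" is a list of rows, each a list of 5 numbers: the shift along the tool's x, y, z in m, then the turn about the tool's z in degrees, then the opening, from 0 (shut) to 1 (fully open). In form: [[tx, ty, tz, turn, fingers], ...]. A call has 1 to 20 rows; each row shifts and turns the pose as measured when the row begins, along the tool's axes as they then stand; what a row does not reach is not made up. A row lasts 1/8 s, in which the tool goes at most 62.5 mm and 10.7 degrees, less where a joint would pass 70% of its speed; a pose out of reach is approached as far as the arm can. A call is refused whole if a number of a shift passes 0.0625 or a number of a turn 10.7, either way. A call with a gripper value outside its range is refused whole. The fingers move at their own pace and stop on an object; "squeeze" is the grip in N (left out, the last holds). Time passes only in rows, so rows that do not move let the fingers close. It gives the time, the measured TCP pose, the force and the opening at its end, in the units of the state.
- r.read_state(): the state, without advancing time (a new reading comes with each control period).
- cams.read_camera(name): name is "scene" or "top" or "wrist"; returns a dict with "frame" (400x640x3 uint8, red, green, blue), "fx", "fy", "cx", "cy" (pixels), "dist_coeffs" ([k1, k2, p1, p2, k3] as OpenCV has them; the pictures are not rectified), "rvec" (rotation vector, rad) and "tvec" (3), from world to camera coordinates, as OpenCV has them; the wrist camera has in their place "hand_eye" (4x4, takes a point from camera to tool coordinates, whose origin is the TCP and whose axes are the flange's). Camera axes: x right, y down, z forward; pixel columns grow to the right and rows downward; lengths in m; the calibration is good to about 2 mm. A picture is of the moment at which its call begins: read the wrist's pose just before it. There is no depth.
- r.sign_off(): hands the job in, once; it reports no verdict.
Trained networks look in the newest picture that a camera, given by its name, has taken for a name from the list of things; names that differ only in an ending like _2 or _b are one class to them, and where a whole thing is asked for, a point or a joint stands for the part that bears it (a point fixed in the world has none). Each returns a list of dicts, best first, with "conf" (0 to 1); they miss things now and then, are a little off and sometimes report something else, mostly with a low value. They report only what shows in the picture. A call takes as long as a camera call. They do not tell look-alikes from the thing itself.
- cams.silhouettes(thing, camera): "mask" (400x640 bool, what is visible of it) and "rect" ([centre column, centre row, width, height] in pixels, round what is visible of it).
The state is a dict: "clock": time; "joint_positions": joint angles; "joint_velocities": joint speeds; "joint_torque": joint torques, N m; "ee_pos": TCP position; "tcp_rot": TCP orientation; "contact_force": force on the tool from outside, world axes, zero at the start; "ft_torque": the same for the moment, N m; "width": opening from 0.0 (shut) to 1.0 (fully open).
Only numpy, scipy, OpenCV 4.12 (cv2) and the standard library are available. Lean on these libraries where they do the work, as an engineer would, in place of code of your own. Each camera call takes 0.05 s, during which the arm holds its last target.

### The job

Slide the steel bearing plate under the raised levelling foot of the bench grinder, its round mark centred below the foot, and let go of it. Then screw the foot down by its black paddle handle (clockwise from above) until it just bears on the plate: a light nip of about 15 N that you feel as the first clear rise in turning resistance, without jacking it down hard. Let go, and leave the other things on the bench alone.

Things in the scene. Friction and masses are not known exactly. Their poses are not given: they have to be found in the camera images.
- grinder: Small grey and green double-ended bench grinder, fixed, 250 x 180 mm, 140 mm high. Origin at bench level on the axis of its levelling foot; x points from the foot back to the grinder. The base (120 mm wide) begins 65 mm behind the foot's axis, its rubber feet 78 mm, switch, motor and wheels 115 mm behind it. The foot hangs in a tongue 42 mm wide, 32 to 48 mm above the bench, free in front and beside.
- foot: Levelling screw; origin on its vertical axis, 78 mm above the bench; turns on the spot. Its black rubber-soled foot, 31 mm across, hangs below the tongue. Clockwise from above lowers it 2 mm per rad. From the start it needs 1.4 to 4 rad to reach the plate; this pose does not tell how much. Torque: 0.1 N m when free, once it bears 0.01 N m more per N while turning (part of that relaxes at a stop).
- foot_handle (a point): Middle of the foot's black paddle handle, on the foot's axis, 78 mm above the bench. x runs along the paddle: 52 mm long, 10 mm thick (along y), from 60 to 92 mm above the bench, alike either way round. Below it a 9 mm neck, and a steel collar 22 mm wide with its top 53 mm above the bench. The handle keeps its height as it turns.
- plate: Loose steel bearing plate, 140 mm (x) by 46 mm (y) by 8 mm, about 0.6 kg, lying flat on the bench. Origin at the centre of its underside. Towards its +x end the round mark, towards its -x end an upright yellow rib to hold it by.
- plate_mark (a point): Centre of the dark round mark with yellow rim (37 mm across) on the plate's top, 45 mm from the plate's middle towards +x, 8 mm above its underside. It belongs on the foot's axis. Axes as the plate's.
- plate_rib (a point): Grip point in the plate's yellow rib, 34 mm above the plate's underside and 48 mm from its middle towards -x. The rib is 40 mm long (along x), 10 mm thick (along y), and its top is 49 mm above the underside. Axes as the plate's.
- wax_block: Bystander: green wax block, 50 x 90 x 24 mm, loose; origin at the centre of its underside.
- eraser: Bystander: blue and white eraser, 23 x 52 x 12 mm, loose; origin at the centre of its underside.
- wax_ring: Bystander: green wax ring, 30 mm across, 10 mm high, loose; origin at the centre of its underside.
Mind the look-alikes: they are no part of the job. Of the things shaped like the plate, the steel one is meant.

How it is judged:
By the outcome, as a careful person would: the job done as asked, in the order asked, and still so for the second after the job is handed in, with the robot touching nothing.
It also fails if it takes over 72 s, if anything falls off the work surface, if the arm or the gripper's body presses on something with over 40 N, if the wrist force passes 120 N, or if a joint passes its speed limit or range.

## Working session

There is one attempt and no reset: what is moved stays moved. The work goes in short steps, Python scripts to look and compute and a tool call to move; the robot and the scene stay as the last step left them, time stands still between calls to the robot, and variables do not carry over. Pictures are saved under pics/ and viewed, and the job is handed in when it is done.

Besides the shell and the picture viewer there is one more tool, called after "Request:" in YAML: its name, and indented under it one key for each argument. send_rows: Moves the arm, as the interface text tells. Its arguments: {"type":"object","properties":{"commands":{"type":"array"},"squeeze":{"type":"number"}},"required":["commands"]}

```bash
mkdir -p pics; ls
cat > h.py <<'E'
import numpy as np, cv2
from plant import r, cams
def snap(c,name):
    d=cams.read_camera(c); cv2.imwrite('pics/'+name+'.png',d['frame'][:,:,::-1]); return d
def K(d): return np.array([[d['fx'],0,d['cx']],[0,d['fy'],d['cy']],[0,0,1.]]),np.array(d['dist_coeffs'],float)
E
python3 - <<'E'
from h import *
print(r.read_state())
for c in('scene','top','wrist'):
    d=snap(c,c+'0'); print({k:v for k,v in d.items() if k!='frame'})
    for t in('grinder','foot','foot_handle','plate','plate_mark','plate_rib','wax_block','eraser','wax_ring'):
        print(c,t,[(round(x['conf'],2),np.round(x['rect']).tolist()) for x in cams.silhouettes(t,c)])
E
```

```text
pics
{'clock': 0.0, 'joint_positions': array([68.57161078, 30.77997911, -0.25248637, 88.17227407,  0.1453731 ,
       61.150331  , -4.08002101]), 'joint_velocities': array([ 0.01288552, -0.02979701,  0.02305598,  0.01853607,  0.01045991,
       -0.06702522, -0.07502806]), 'joint_torque': array([ 1.62514434e-04, -5.83414257e+01,  1.04868371e+00, -2.59105057e+01,
        1.23974826e-02,  9.58055898e-03, -1.24066466e-05]), 'ee_pos': array([ 0.19672256, -0.61888181,  0.25237454]), 'tcp_rot': array([-1.79897858e+02,  5.27825490e-03,  1.76356676e+01]), 'contact_force': array([ 0.14229042, -0.0246435 ,  0.26619829]), 'ft_torque': array([-0.01242025, -0.01495269,  0.04059899]), 'width': 0.9976589055832527}
{'fx': 377.37839486746896, 'fy': 377.37839486746896, 'cx': 323.3947674659181, 'cy': 199.47250993356255, 'dist_coeffs': array([-0.0661571,  0.       ,  0.       ,  0.       ,  0.       ]), 'rvec': array([ 1.34084219, -2.29387181,  0.87223126]), 'tvec': array([0.43731845, 0.27876532, 0.94174698])}
scene grinder [(0.93, [334.0, 142.0, 61.0, 72.0])]
scene foot [(0.71, [358.0, 163.0, 16.0, 13.0
[... 1538 characters left out ...]
: 294.57828159576934, 'fy': 294.57828159576934, 'cx': 322.9853054537271, 'cy': 198.00679949586728, 'dist_coeffs': array([-0.01398471,  0.        ,  0.        ,  0.        ,  0.        ]), 'hand_eye': array([[ 8.31318156e-04, -9.64179572e-01, -2.65249056e-01,
         6.66212941e-02],
       [ 9.99999316e-01,  5.83380037e-04,  1.01351717e-03,
        -8.08390628e-04],
       [-8.22471552e-04, -2.65249717e-01,  9.64179398e-01,
        -1.19948802e-01],
       [ 0.00000000e+00,  0.00000000e+00,  0.00000000e+00,
         1.00000000e+00]])}
wrist grinder []
wrist foot []
wrist foot_handle []
wrist plate []
wrist plate_mark []
wrist plate_rib []
wrist wax_block []
wrist eraser []
wrist wax_ring []
```

Run:
```python
import cv2
a=cv2.imread('pics/top0.png')[110:310,170:490]; cv2.imwrite('pics/top0z.png',cv2.resize(a,None,fx=2.5,fy=2.5,interpolation=3))
a=cv2.imread('pics/scene0.png')[90:360,150:470]; cv2.imwrite('pics/scene0z.png',cv2.resize(a,None,fx=2.2,fy=2.2,interpolation=3))
```

```text
(no output)
```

View pics/top0z.png

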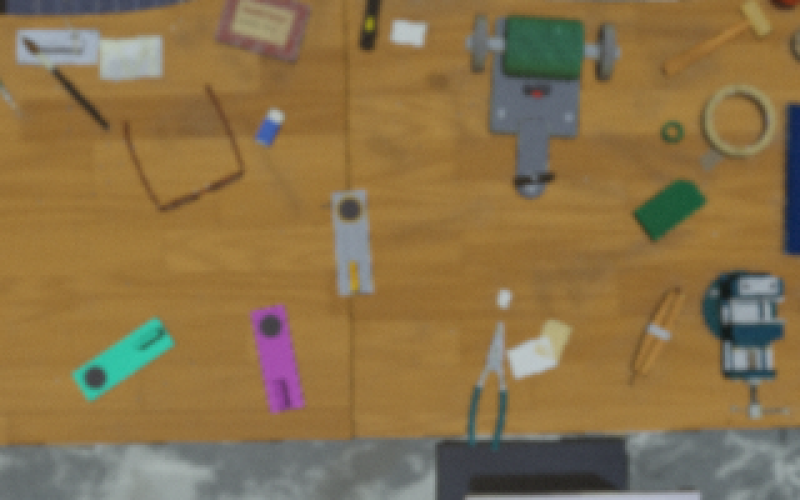

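View pics/scene0z.png

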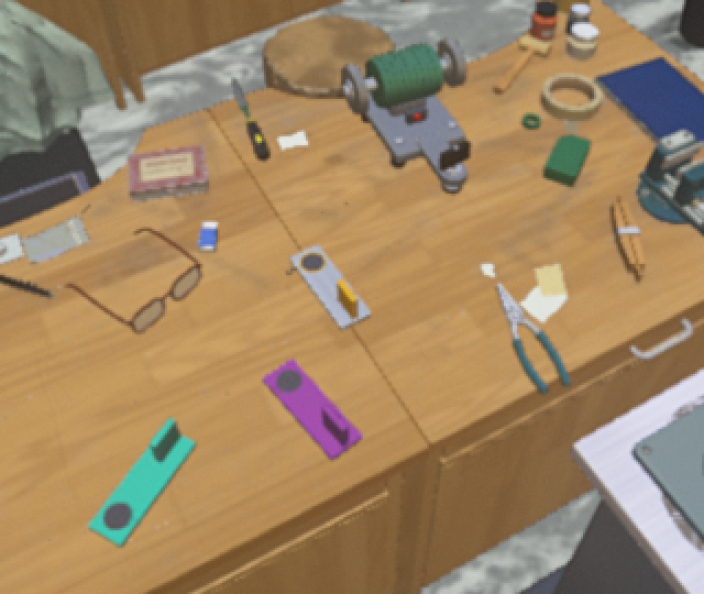

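View pics/top0.png

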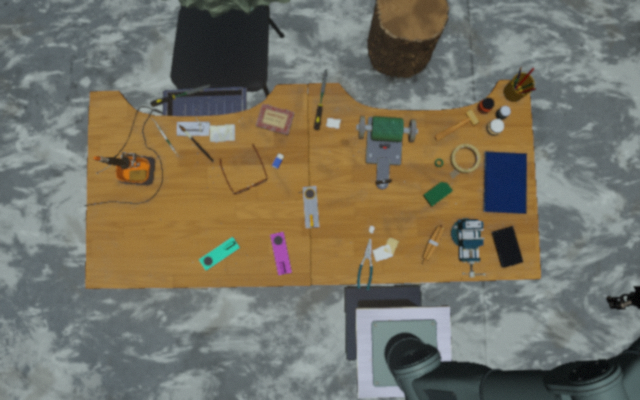

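```bash
cat >> h.py <<'E'
def Rt(d):
    if 'rvec' in d: return cv2.Rodrigues(np.array(d['rvec'],float))[0],np.array(d['tvec'],float).ravel()
    s=r.read_state() if 'state' not in d else d['state']
    from scipy.spatial.transform import Rotation as Ro
    Rw=Ro.from_euler('xyz',s['tcp_rot'],degrees=True).as_matrix(); H=d['hand_eye']
    Rc=Rw@H[:3,:3]; c=Rw@H[:3,3]+s['ee_pos']; return Rc.T,-Rc.T@c
def back(d,uv,z):
    k,di=K(d); R,t=Rt(d)
    n=cv2.undistortPoints(np.array(uv,float).reshape(-1,1,2),k,di).reshape(-1,2)
    n=np.c_[n,np.ones(len(n))]@R; c=-R.T@t
    return c+n*((z-c[2])/n[:,2])[:,None]
def proj(d,P):
    k,di=K(d); R,t=Rt(d); return cv2.projectPoints(np.array(P,float).reshape(-1,3),cv2.Rodrigues(R)[0],t,k,di)[0].reshape(-1,2)
E
python3 - <<'E'
from h import *
d=cams.read_camera('top'); np.set_printoptions(precision=4,suppress=True)
f=lambda x,y:(170+x/2.5,110+y/2.5)
print('mark,rib',back(d,[f(350,209)],.008),back(d,[f(354,276)],.049))
print('plate corners',back(d,[f(332,192),f(366,190),f(374,292),f(339,295)],.008))
print('foot handle',back(d,[f(534,181),f(513,181),f(555,181)],.09))
print('tongue',back(d,[f(517,135),f(548,135)],.048), 'base',back(d,[f(491,133),f(577,136)],.048))
print('wax',back(d,[f(670,210)],.02),'table edge',back(d,[f(350,438)],0))
print(proj(d,[[0,0,0],[.3,0,0],[0,.3,0],[.2,-.62,.25]]), -Rt(d)[0].T@Rt(d)[1])
E
```

```text
mark,rib [[0.5424 0.3028 0.008 ]] [[0.4489 0.2977 0.049 ]]
plate corners [[0.5662 0.3269 0.008 ]
 [0.5678 0.2805 0.008 ]
 [0.4288 0.2726 0.008 ]
 [0.4258 0.32   0.008 ]]
foot handle [[0.5644 0.0606 0.09  ]
 [0.565  0.0878 0.09  ]
 [0.5638 0.0334 0.09  ]]
tongue [[0.6321 0.0766 0.048 ]
 [0.6311 0.0352 0.048 ]] base [[ 0.6356  0.1112  0.048 ]
 [ 0.6289 -0.0036  0.048 ]]
wax [[ 0.5297 -0.1302  0.02  ]] table edge [[0.2329 0.3094 0.    ]]
[[403.742  352.7033]
 [401.1185 263.0876]
 [314.279  354.8573]
 [622.0289 293.2916]] [0.3611 0.2382 1.6865]
```

Request:
send_rows:
  commands:
    - [0.039,-0.0385,0,0,1]
    - [0.039,-0.0385,0,0,1]
    - [0.039,-0.0385,0,0,1]
    - [0.039,-0.0385,0,0,1]
    - [0.039,-0.0385,0,0,1]
    - [0.039,-0.0385,0,0,1]
    - [0.039,-0.0385,0,0,1]
    - [0.039,-0.0385,0,0,1]
    - [0.039,-0.0385,0,0,1]
    - [0.039,-0.0385,0,0,1]
    - [0.039,-0.0385,0,0,1]
    - [0.039,-0.0385,0,0,1]
    - [0.039,-0.0385,0,0,1]
    - [0.039,-0.0385,0,0,1]
    - [0,0,0,0,1]

```text
clock: 3.42
ee_pos: [0.5676, 0.0791, 0.2542]
tcp_rot: [179.6, -0.4, 17.4]
contact_force: [-0.6, -0.5, 0.6]
width: 0.999
```

Run:
```python
from h import *
import pickle
s=r.read_state(); d=snap('wrist','w1'); d['state']=s; pickle.dump(d,open('w1.pkl','wb')); print(s['joint_positions'],s['clock'])
for t in('foot_handle','grinder'):
    for x in cams.silhouettes(t,'wrist'):
        m=x['mask'].astype(np.uint8); c=np.argwhere(m).mean(0)[::-1]; print(t,x['conf'],x['rect'],c, back(d,[c],.092), cv2.minAreaRect(np.argwhere(m)[:,::-1].astype(np.float32)))
a=cv2.resize(d['frame'][:,:,::-1],None,fx=1.25,fy=1.25); cv2.imwrite('pics/w1b.png',a)
```

```text
[  2.63199478  24.30627864 -19.96951483  99.5567842   10.1013264
  57.40873413 -93.68391372] 3.425
foot_handle 0.91 [337.2, 188.2, 48.2, 27.1] [336.72491545 189.3145434 ] [[0.5709424  0.06526408 0.092     ]] ((337.9774475097656, 187.42176818847656), (52.696632385253906, 22.46981430053711), 10.491477966308594)
foot_handle 0.23 [134.1, 175.4, 62.1, 120.4] [135.59007892 174.42976325] [[0.526749   0.25665324 0.092     ]] ((134.48464965820312, 176.38055419921875), (43.69862747192383, 120.17121124267578), 6.709836483001709)
grinder 0.57 [428.8, 100.5, 249.6, 201.0] [408.99178323  70.90720783] [[0.69379438 0.037375   0.092     ]] ((425.5, 101.0), (202.0, 245.0), 90.0)
```

View pics/w1b.png

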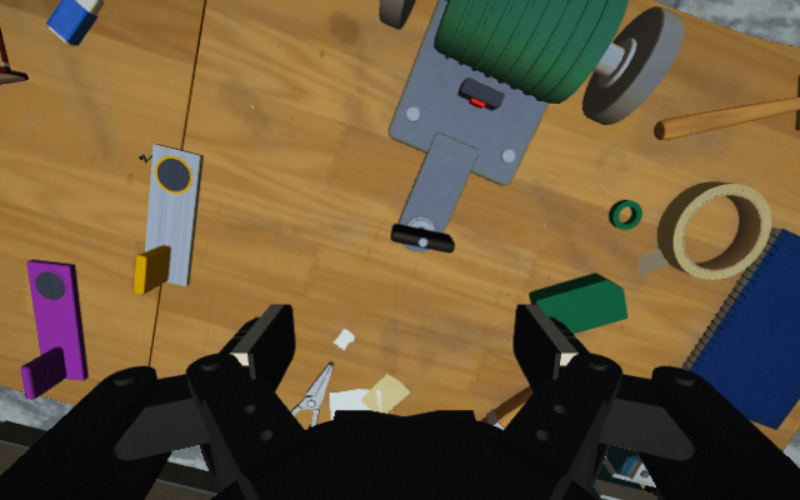

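Run:
```python
import cv2
a=cv2.imread('pics/w1.png')
cv2.imwrite('pics/c1.png',cv2.resize(a[100:240,90:190],None,fx=4,fy=4,interpolation=2))
cv2.imwrite('pics/c2.png',cv2.resize(a[60:210,290:430],None,fx=4,fy=4,interpolation=2))
```

```text
(no output)
```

View pics/c1.png

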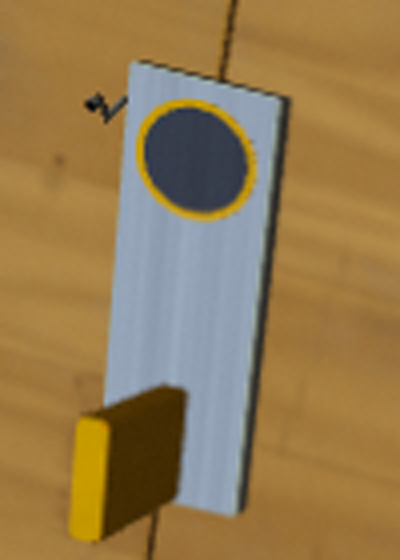

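View pics/c2.png

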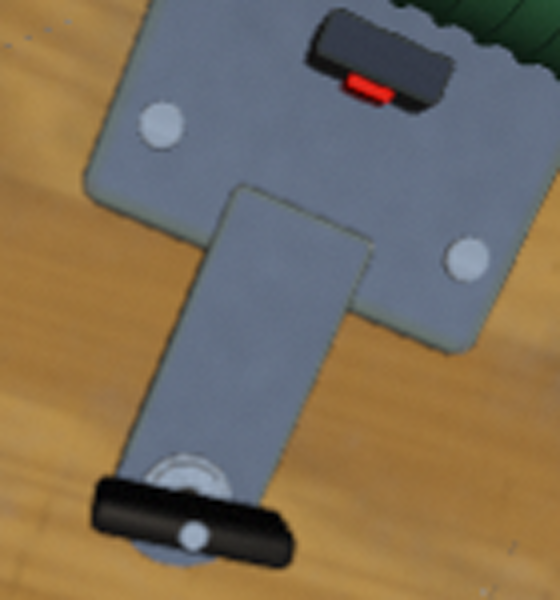

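Run:
```python
from h import *
import pickle
np.set_printoptions(precision=4,suppress=True)
d=pickle.load(open('w1.pkl','rb'))
f=lambda L,x0,y0:[(x0+(a-1.5)/4,y0+(b-1.5)/4) for a,b in L]
g=lambda L:f(L,290,60); p=lambda L:f(L,90,100)
print('dot',back(d,g([(193,536)]),.092)); print('handle ends top',back(d,g([(97,520),(290,556)]),.092))
print('tongue',back(d,g([(243,185),(372,243),(122,470),(262,500)]),.048))
print('base front corners',back(d,g([(88,185),(465,355)]),.03),'bolts',back(d,g([(162,125),(468,260)]),.04))
print('mark',back(d,p([(196,160)]),.008)); print('corners',back(d,p([(132,62),(283,97),(238,515)]),.008))
print('rib top',back(d,p([(80,420),(106,420),(103,541),(72,539)]),.049))
```

```text
dot [[0.5671 0.0628 0.092 ]]
handle ends top [[0.5639 0.0867 0.092 ]
 [0.5694 0.0382 0.092 ]]
tongue [[0.6526 0.0743 0.048 ]
 [0.6489 0.0364 0.048 ]
 [0.5696 0.082  0.048 ]
 [0.5732 0.0415 0.048 ]]
base front corners [[ 0.6408  0.1142  0.03  ]
 [ 0.6285 -0.004   0.03  ]] bolts [[0.6612 0.0994 0.04  ]
 [0.6531 0.0078 0.04  ]]
mark [[0.5405 0.3058 0.008 ]]
corners [[0.5638 0.3286 0.008 ]
 [0.5671 0.2834 0.008 ]
 [0.4289 0.2755 0.008 ]]
rib top [[0.4668 0.3041 0.049 ]
 [0.469  0.2969 0.049 ]
 [0.4311 0.2931 0.049 ]
 [0.429  0.302  0.049 ]]
```

Request:
send_rows:
  commands:
    - [-0.0095,-0.049,0.02,0,1]
    - [-0.0095,-0.049,0.02,0,1]
    - [-0.0095,-0.049,0.02,0,1]
    - [-0.0095,-0.049,0.02,0,1]
    - [-0.0095,-0.049,0.02,0,1]
    - [0,0,0,6.9,1]
    - [0,0,0,6.9,1]
    - [0,0,0,0,1]

```text
clock: 4.58
ee_pos: [0.4526, 0.2819, 0.1484]
tcp_rot: [179.0, -0.7, 1.5]
contact_force: [-0.4, 0.4, -0.3]
width: 1.002
```

Run:
```python
from h import *
import pickle
s=r.read_state(); d=snap('wrist','w2'); d['state']=s; pickle.dump(d,open('w2.pkl','wb')); print(s['joint_positions'],s['clock'],s['ee_pos'],s['tcp_rot'])
a=cv2.resize(d['frame'][:,:,::-1],None,fx=1.25,fy=1.25); cv2.imwrite('pics/w2b.png',a)
```

```text
[ -23.92074781   28.82872228  -17.29232473  109.81217947   13.83429106
   43.39778334 -137.87907394] 4.575 [0.45260043 0.28193418 0.1484021 ] [178.98321541  -0.67160371   1.46199329]
```

View pics/w2b.png

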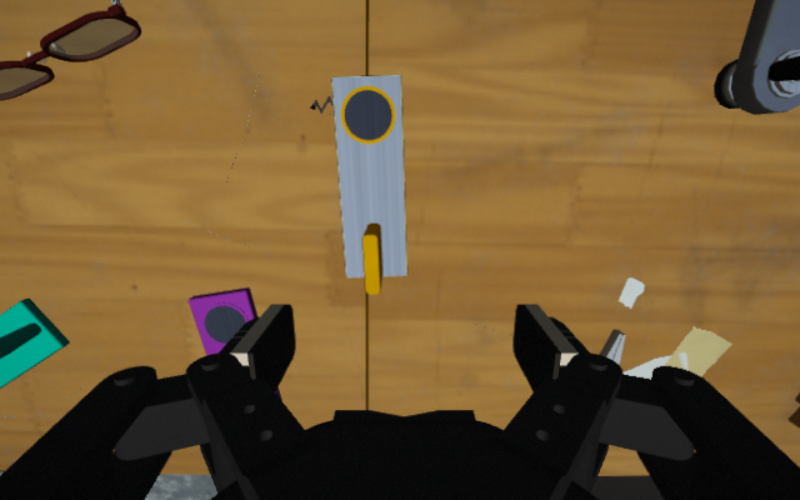

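```bash
cat >> h.py <<'E'
def toTool(dw,yaw):
    c,s=np.cos(np.radians(yaw)),np.sin(np.radians(yaw)); return np.array([c*dw[0]+s*dw[1], s*dw[0]-c*dw[1]])
E
python3 - <<'E'
from h import *
import pickle
np.set_printoptions(precision=4,suppress=True)
d=pickle.load(open('w2.pkl','rb'))
g=lambda L:[((a-.1)/1.25,(b-.1)/1.25) for a,b in L]
m=back(d,g([(368.5,115)]),.008)[0];q=back(d,g([(364.5,235),(378,235),(366,293),(380,293)]),.049)
print(m,q,q.mean(0)); e=m-q.mean(0); print(np.degrees(np.arctan2(e[1],e[0])),np.hypot(*e[:2]))
c=back(d,g([(333,78),(401,76),(407,275),(346,277)]),.008); print(c,c.mean(0))
for a,b in((3,0),(2,1)): print(np.degrees(np.arctan2(*(c[b]-c[a])[[1,0]])))
print('dy in tool',toTool(q.mean(0)[:2]-d['state']['ee_pos'][:2],d['state']['tcp_rot'][2]))
E
```

```text
[0.5405 0.3058 0.008 ] [[0.4673 0.305  0.049 ]
 [0.4675 0.2968 0.049 ]
 [0.4295 0.3041 0.049 ]
 [0.4296 0.2952 0.049 ]] [0.4485 0.3003 0.049 ]
3.4347058379721 0.09215034598765083
[[0.5628 0.3291 0.008 ]
 [0.5653 0.2846 0.008 ]
 [0.428  0.2768 0.008 ]
 [0.4256 0.3223 0.008 ]] [0.4954 0.3032 0.008 ]
2.8042578602007207
3.25890427823139
dy in tool [-0.0036 -0.0185]
```

Request:
send_rows:
  commands:
    - [-0.0018,-0.01,0,-1.7,1]
    - [-0.002,-0.01,0.02,0,1]
    - [0,0,0.025,0,1]
    - [0,0,0.025,0,1]
    - [0,0,0.02,0,1]
    - [0,0,0,0,1]

```text
clock: 5.38
ee_pos: [0.4482, 0.3017, 0.0516]
tcp_rot: [179.0, -0.5, 3.7]
contact_force: [0.5, 0.6, -0.1]
width: 1.002
```

Request:
send_rows:
  commands:
    - [0,0.001,0.01,0,1]
    - [0,0,0.005,0,1]
    - [0,0,0,0,0]
    - [0,0,0,0,0]
    - [0,0,0,0,0]
    - [0,0,0,0,0]
    - [0,0,0,0,0]
  squeeze: 60

```text
clock: 6.25
ee_pos: [0.4495, 0.3015, 0.0374]
tcp_rot: [179.1, -0.7, 3.7]
contact_force: [-0.2, -0.7, -0.3]
width: 0.107
```

Request:
send_rows:
  commands:
    - [0.001,0.02,0,0.7,0]
    - [0.001,0.02,0,0.7,0]
    - [0.001,0.02,0,0.7,0]
    - [0,0,0,0,0]

```text
clock: 6.75
ee_pos: [0.4552, 0.2355, 0.0375]
tcp_rot: [179.0, -0.6, 1.4]
contact_force: [-0.6, -1.0, -3.4]
width: 0.107
```

Request:
send_rows:
  commands:
    - [0.002,0.02,0,0.7,0]
    - [0.002,0.02,0,0.7,0]
    - [0.002,0.02,0,0.7,0]
    - [0.002,0.02,0,0.7,0]
    - [0.002,0.02,0,0.7,0]
    - [0,0,0,0,0]

```text
clock: 7.5
ee_pos: [0.4638, 0.1301, 0.0384]
tcp_rot: [179.0, -0.5, -2.4]
contact_force: [-0.8, -0.3, -5.9]
width: 0.106
```

Run:
```python
from h import *
import pickle
s=r.read_state(); d=snap('wrist','w3'); d['state']=s; pickle.dump(d,open('w3.pkl','wb')); print(s['joint_positions'],s['clock'],s['ee_pos'],s['tcp_rot'])
a=cv2.resize(d['frame'][:,:,::-1],None,fx=1.25,fy=1.25); cv2.imwrite('pics/w3b.png',a)
```

```text
[ -11.40982414   36.3154124   -12.78994647  119.27775759   19.74598189
   26.40570937 -131.98500741] 7.5 [0.4637793  0.13012913 0.03835312] [179.00654882  -0.49230177  -2.38820841]
```

View pics/w3b.png

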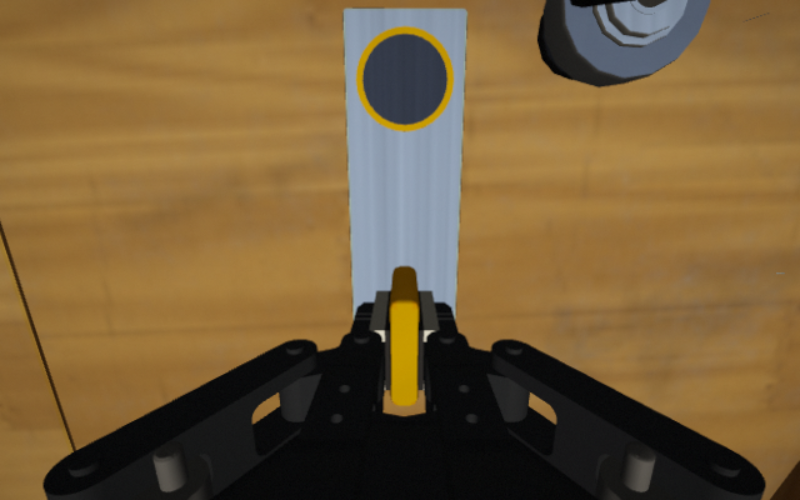

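Run:
```python
from h import *
a=cv2.imread('pics/w3.png'); cv2.imwrite('pics/c3.png',cv2.resize(a[0:90,410:580],None,fx=4.5,fy=4.5,interpolation=2))
```

```text
(no output)
```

View pics/c3.png

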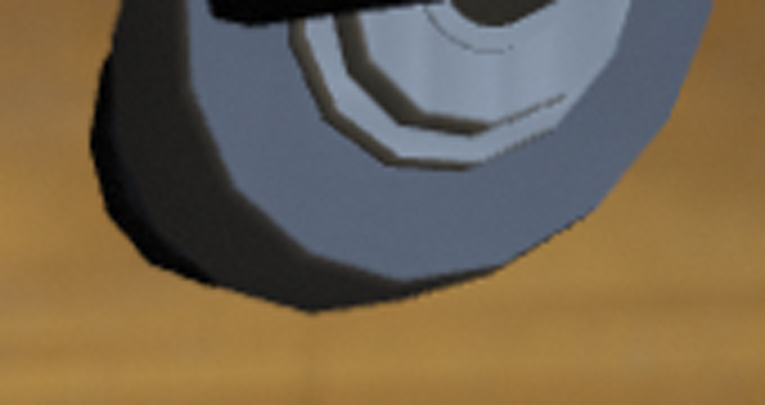

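Run:
```python
from h import *
import pickle
from scipy.optimize import least_squares
np.set_printoptions(precision=4,suppress=True)
d=pickle.load(open('w3.pkl','rb'))
g=lambda L:[(410+(a-1.75)/4.5,(b-1.75)/4.5) for a,b in L]
fit=lambda P:least_squares(lambda x:np.hypot(P[:,0]-x[0],P[:,1]-x[1])-x[2],[P[:,0].mean(),P[:,1].mean(),.02]).x
P=back(d,g([(187,80),(235,185),(310,250),(400,278),(495,268),(590,212),(670,115)]),.048); print('tongue',fit(P))
P=back(d,g([(348,70),(405,125),(485,132),(560,97),(620,20)]),.053); print('collar',fit(P))
h=lambda L:[((a-.1)/1.25,(b-.1)/1.25) for a,b in L]
P=back(d,h([(405,27),(453,79),(405,131),(357,79),(439,43),(371,43),(371,115),(438,116)]),.008); m=fit(P);print('mark',m)
s=d['state'];e=m[:2]-s['ee_pos'][:2];y=np.radians(s['tcp_rot'][2]);print('mark in tool',e@[np.cos(y),np.sin(y)],e@[-np.sin(y),np.cos(y)])
```

```text
tongue [0.567  0.0635 0.0204]
collar [0.5669 0.0646 0.0114]
mark [0.5545 0.1258 0.0182]
mark in tool 0.09082402419127202 -0.0005034296763566604
```

Request:
send_rows:
  commands:
    - [0.0038,0.014,0,0.4,0]
    - [0.0038,0.014,0,0.4,0]
    - [0.0038,0.014,0,0.4,0]
    - [0.0038,0.014,0,0.4,0]
    - [0,0,0,0,0]

```text
clock: 8.18
ee_pos: [0.4773, 0.0718, 0.0395]
tcp_rot: [179.1, -0.6, -3.9]
contact_force: [0.1, 2.0, -4.2]
width: 0.107
```

Request:
send_rows:
  commands:
    - [-0.0008,0.0015,0.0015,0,0]
    - [0,0,0.0005,0,0]
    - [0,0,0,0,0]

```text
clock: 8.55
ee_pos: [0.4765, 0.0713, 0.0375]
tcp_rot: [179.2, -0.6, -3.9]
contact_force: [0.2, -0.0, -4.6]
width: 0.106
```

Run:
```python
from h import *
import pickle
s=r.read_state(); d=snap('wrist','w4'); d['state']=s; pickle.dump(d,open('w4.pkl','wb')); print(s['joint_positions'],s['clock'],s['ee_pos'],s['tcp_rot'],s['contact_force'])
a=cv2.resize(d['frame'][:,:,::-1],None,fx=1.25,fy=1.25); cv2.imwrite('pics/w4b.png',a)
```

```text
[  -4.04336599   36.35541712  -12.91431655  119.44606334   19.92072311
   25.95114364 -126.39631517] 8.55 [0.47650314 0.07132813 0.03754587] [179.18405853  -0.59408308  -3.88098222] [ 0.23898893 -0.01937304 -4.58842958]
```

View pics/w4b.png

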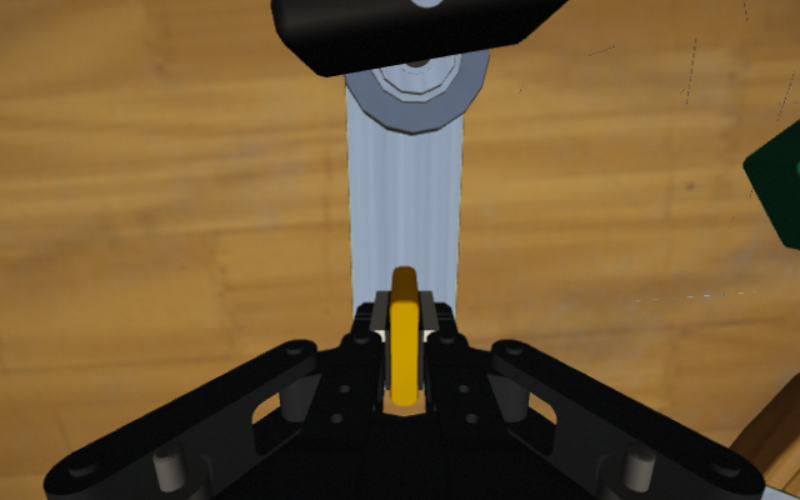

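Run:
```python
from h import *
a=cv2.imread('pics/w4.png'); cv2.imwrite('pics/c4.png',cv2.resize(a[0:120,260:410],None,fx=5,fy=5,interpolation=2))
```

```text
(no output)
```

View pics/c4.png

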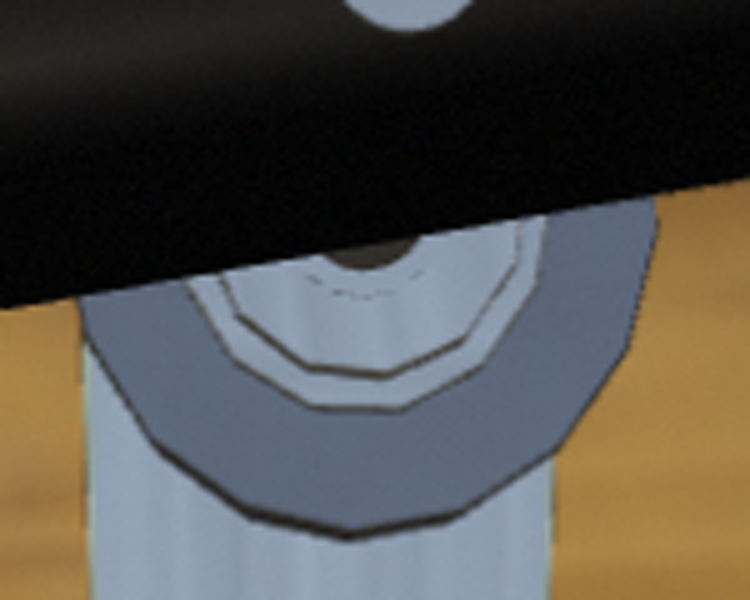

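Run:
```python
from h import *
import pickle
from scipy.optimize import least_squares
np.set_printoptions(precision=4,suppress=True)
d=pickle.load(open('w4.pkl','rb'));d3=pickle.load(open('w3.pkl','rb'))
g=lambda L:[(260+(a-2)/5,(b-2)/5) for a,b in L]
fit=lambda P,R:least_squares(lambda x:np.hypot(P[:,0]-x[0],P[:,1]-x[1])-R,[P[:,0].mean(),P[:,1].mean()]).x
t=[(85,340),(155,445),(250,517),(348,538),(455,515),(560,448),(628,350),(656,225)]
s=d['state'];y=np.radians(s['tcp_rot'][2]);M=np.array([[np.cos(y),np.sin(y)],[-np.sin(y),np.cos(y)]])
for nm,L,z,R in(('tongue',t,.048,.0207),('collar',[(240,318),(310,366),(385,376),(465,340),(517,262)],.053,.011)):
    f=fit(back(d,g(L),z),R); print(nm,f,'in tool',M@(f-s['ee_pos'][:2]))
# plate edges in both images at row ~ 220/1.25
for dd,L in((d3,[(351,220),(459,220)]),(d,[(351,220),(459,220)])):
    p=back(dd,[(a/1.25,b/1.25) for a,b in L],.008).mean(0)[:2]; ss=dd['state']; yy=np.radians(ss['tcp_rot'][2]); print('mid edge left-off',np.array([[np.cos(yy),np.sin(yy)],[-np.sin(yy),np.cos(yy)]])@(p-ss['ee_pos'][:2]))
```

```text
tongue [0.5668 0.0631] in tool [ 0.0906 -0.0021]
collar [0.567  0.0629] in tool [ 0.0908 -0.0023]
mid edge left-off [ 0.0371 -0.0006]
mid edge left-off [ 0.0373 -0.0005]
```

Request:
send_rows:
  commands:
    - [0,0.0017,0,0,0]
    - [0,0,0.0005,0,0]
    - [0,0,0,0,0.4]
    - [0,0,0,0,0.4]
    - [0,0,0,0,0.4]

```text
clock: 9.22
ee_pos: [0.4778, 0.0708, 0.0381]
tcp_rot: [179.3, -0.8, -3.8]
contact_force: [0.3, 0.1, 0.3]
width: 0.399
```

Run:
```python
from h import *
import pickle
s=r.read_state(); d=snap('wrist','w5'); d['state']=s; pickle.dump(d,open('w5.pkl','wb')); print(s['joint_positions'],s['clock'],s['ee_pos'],s['tcp_rot'],s['contact_force'])
a=cv2.resize(d['frame'][:,:,::-1],None,fx=1.25,fy=1.25); cv2.imwrite('pics/w5b.png',a)
```

```text
[  -3.90476818   36.30349636  -12.95007951  119.41552191   19.97939149
   25.84493434 -126.23594521] 9.225 [0.47783787 0.0708231  0.0381089 ] [179.2613028   -0.76924358  -3.7807556 ] [0.29094083 0.10899116 0.3101612 ]
```

View pics/w5b.png

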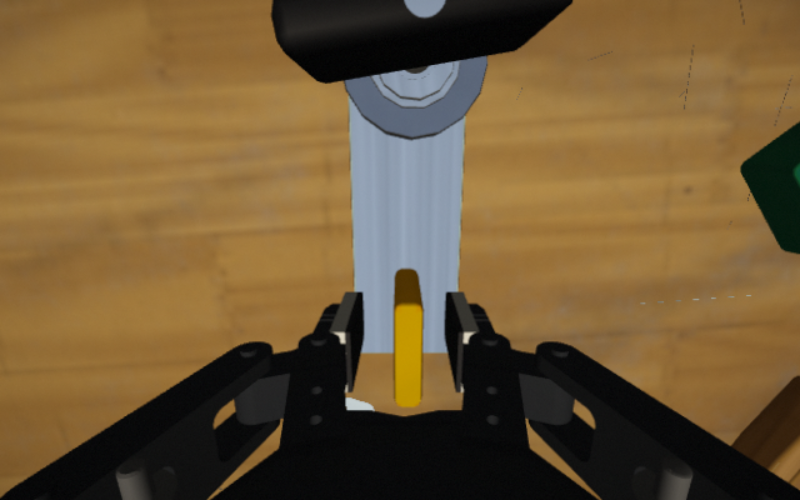

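Run:
```python
from h import *
a=cv2.imread('pics/w5.png'); cv2.imwrite('pics/c5.png',cv2.resize(a[40:300,260:410],None,fx=2.3*2,fy=2.3,interpolation=2)); print(a.shape)
```

```text
(400, 640, 3)
```

View pics/c5.png

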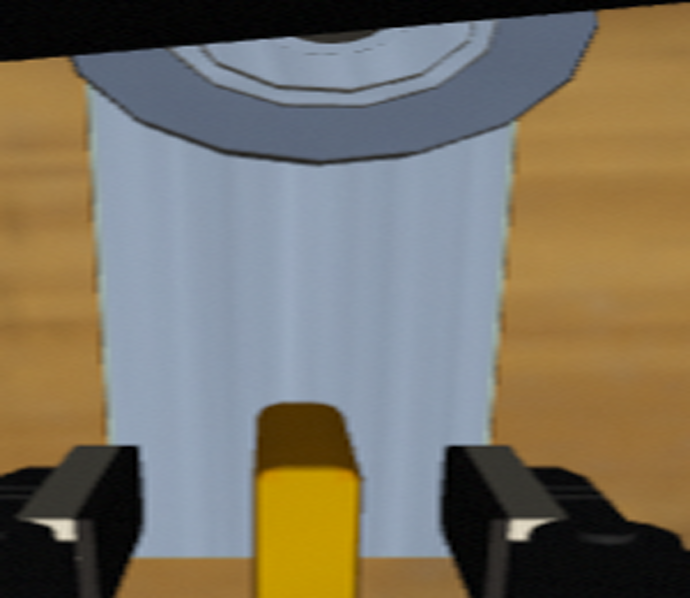

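Run:
```python
from h import *
import pickle
from scipy.optimize import least_squares
np.set_printoptions(precision=4,suppress=True)
d=pickle.load(open('w5.pkl','rb'))
g=lambda L:[(260+(a-1.8)/4.6,40+(b-.6)/2.3) for a,b in L]
fit=lambda P,R:least_squares(lambda x:np.hypot(P[:,0]-x[0],P[:,1]-x[1])-R,[P[:,0].mean(),P[:,1].mean()]).x
f=fit(back(d,g([(80,68),(140,120),(220,151),(318,163),(415,153),(515,122),(573,78),(597,20)]),.048),.0207)
c=fit(back(d,g([(203,52),(270,87),(348,92),(428,68),(474,30)]),.053),.011)
L=back(d,g([(92,100),(110,440)]),.008)[:,:2];R=back(d,g([(514,130),(490,440)]),.008)[:,:2]; B=back(d,g([(145,557),(445,557)]),.008)[:,:2]
e1=L[0]-L[1];e2=R[0]-R[1]; print('foot',f,c,'yaws',np.degrees(np.arctan2(e1[1],e1[0])),np.degrees(np.arctan2(e2[1],e2[0])))
x=e1/np.linalg.norm(e1)+e2/np.linalg.norm(e2);x/=np.linalg.norm(x);y=np.array([-x[1],x[0]])
F=(f+c)/2
print('L,R lateral',(L-F)@y,(R-F)@y,'rear',(B-F)@x)
```

```text
foot [0.5669 0.0628] [0.567  0.0631] yaws -4.222798047916023 -3.73923259927783
L,R lateral [0.0229 0.0232] [-0.0216 -0.0219] rear [-0.1136 -0.1138]
```

Request:
send_rows:
  commands:
    - [0,0,0.0,0,0.5]
    - [0,0,-0.045,0,0.5]
    - [0,0,-0.045,0,0.6]
    - [0,0,-0.045,0,0.8]
    - [0.045,0.001,0,0,1]
    - [0.045,0.001,0,0,1]
    - [0,0,0,-10,1]
    - [0,0,0,-10,1]
    - [0,0,0,-10,1]
    - [0,0,0,-10,1]
    - [0,0,0,-10,1]
    - [0,0,0,-10,1]
    - [0,0,0,-10,1]
    - [0,0,0,-10,1]
    - [0,0,0,-10,1]
    - [0,0,0,-8,1]
    - [0,0,0,0,1]

```text
clock: 11.4
ee_pos: [0.5673, 0.0634, 0.1782]
tcp_rot: [179.5, 0.9, 97.4]
contact_force: [-0.1, -0.2, 0.1]
width: 1.001
```

Run:
```python
from h import *
import pickle
s=r.read_state(); d=snap('wrist','w6'); d['state']=s; pickle.dump(d,open('w6.pkl','wb')); print(s['joint_positions'],s['clock'],s['ee_pos'],s['tcp_rot'],s['contact_force'])
a=cv2.resize(d['frame'][:,:,::-1],None,fx=1.25,fy=1.25); cv2.imwrite('pics/w6b.png',a)
```

```text
[ 19.26715773  34.59022006 -41.7739641  102.61418661  29.3620693
  53.5878657  -28.00793983] 11.4 [0.56734112 0.06341426 0.17816806] [179.45594174   0.9410462   97.35861536] [-0.10387945 -0.23852003  0.0582817 ]
```

View pics/w6b.png

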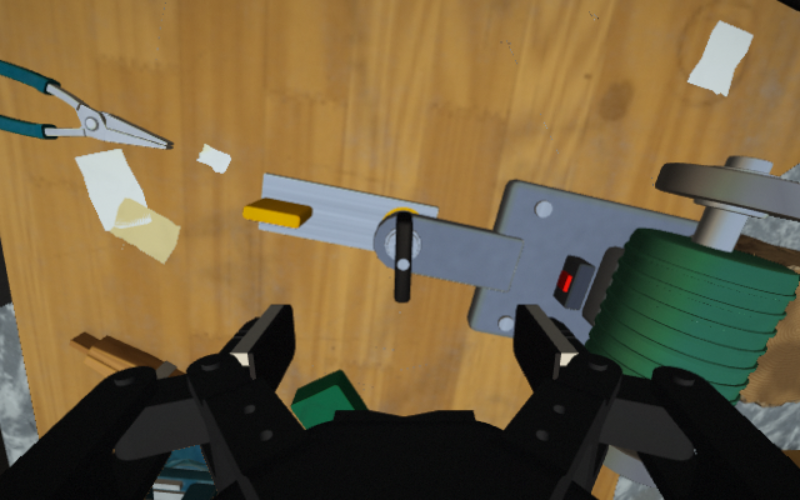

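Request:
send_rows:
  commands:
    - [0,0,0.02,0,0.4]
    - [0,0,0.025,0,0.4]
    - [0,0,0.025,0,0.4]
    - [0,0,0.015,0,0.4]
    - [0,0,0,0,0.4]

```text
clock: 12.08
ee_pos: [0.567, 0.0615, 0.0866]
tcp_rot: [179.6, 1.0, 96.8]
contact_force: [-0.1, -0.9, 1.0]
width: 0.399
```

Request:
send_rows:
  commands:
    - [0.0015,0,0.004,0,0.4]
    - [0,0,0,0,0.4]
    - [0,0,0,0,0]
    - [0,0,0,0,0]
    - [0,0,0,0,0]
  squeeze: 50

```text
clock: 12.7
ee_pos: [0.5676, 0.0635, 0.084]
tcp_rot: [179.5, 1.0, 96.8]
contact_force: [0.5, 0.6, -3.9]
width: 0.109
```

```bash
cat > st.py <<'E'
from h import *
np.set_printoptions(precision=4,suppress=True)
s=r.read_state()
for k in('clock','ee_pos','tcp_rot','contact_force','ft_torque','width','joint_positions'): print(k,s[k])
E
python3 st.py
```

```text
clock 12.7
ee_pos [0.5676 0.0635 0.084 ]
tcp_rot [179.4522   1.0154  96.7943]
contact_force [ 0.5354  0.6309 -3.938 ]
ft_torque [ 0.0982 -0.0079  0.0574]
width 0.10913064772582715
joint_positions [ 15.219   41.8983 -36.3472 105.1719  36.0598  44.5445 -33.9299]
```

Request:
send_rows:
  commands:
    - [0,0,0,6,0]
    - [0,0,0,6,0]
    - [0,0,0,6,0]
    - [0,0,0,6,0]
    - [0,0,0,6,0]
    - [0,0,0,6,0]

```text
clock: 13.45
ee_pos: [0.5683, 0.0633, 0.0841]
tcp_rot: [178.9, 0.4, 59.7]
contact_force: [1.0, -0.1, -1.6]
width: 0.108
```

```bash
python3 st.py
```

```text
clock 13.45
ee_pos [0.5683 0.0633 0.0841]
tcp_rot [178.9109   0.4186  59.7023]
contact_force [ 0.9702 -0.0554 -1.5694]
ft_torque [-0.0358  0.3897  0.1173]
width 0.1077358333377859
joint_positions [  9.255   39.5545 -27.8256 105.4814  28.3898  41.4423 -65.0742]
```

Request:
send_rows:
  commands:
    - [0,0,0,6,0]
    - [0,0,0,6,0]
    - [0,0,0,6,0]
    - [0,0,0,6,0]
    - [0,0,0,6,0]

```text
clock: 14.08
ee_pos: [0.5688, 0.0629, 0.0841]
tcp_rot: [178.8, -0.2, 28.7]
contact_force: [1.5, 0.3, -2.5]
width: 0.109
```

```bash
python3 st.py
```

```text
clock 14.075
ee_pos [0.5688 0.0629 0.0841]
tcp_rot [178.8321  -0.2002  28.7202]
contact_force [ 1.4716  0.323  -2.5044]
ft_torque [0.1288 0.4733 0.0807]
width 0.10865383167526022
joint_positions [  3.8438  38.0912 -20.3508 105.755   21.4978  39.4083 -90.5184]
```

Request:
send_rows:
  commands:
    - [0,0,0,4,0]
    - [0,0,0,4,0]

```text
clock: 14.32
ee_pos: [0.5689, 0.0628, 0.0841]
tcp_rot: [178.9, -0.4, 20.4]
contact_force: [2.1, -0.1, -1.2]
width: 0.109
```

```bash
cat > t.py <<'E'
from h import *
s=r.read_state(); print('t',round(s['clock'],3),'yaw',round(s['tcp_rot'][2],2),'Mz',round(s['ft_torque'][2],4),'Fz',round(s['contact_force'][2],2),'j7tq',s['joint_torque'][6],'v7',round(s['joint_velocities'][6],1),'j7',round(s['joint_positions'][6],1), s['ee_pos'].round(4))
E
python3 t.py
```

```text
t 14.325 yaw 20.43 Mz 0.1264 Fz -1.24 j7tq 0.504695288836956 v7 -26.7 j7 -97.2 [0.5689 0.0628 0.0841]
```

Request:
send_rows:
  commands:
    - [0,0,0,4,0]
    - [0,0,0,4,0]

```text
clock: 14.58
ee_pos: [0.569, 0.0626, 0.0841]
tcp_rot: [178.9, -0.5, 12.2]
contact_force: [3.2, 0.2, -2.6]
width: 0.11
```

```bash
python3 t.py
```

```text
t 14.575 yaw 12.16 Mz 0.1298 Fz -2.55 j7tq 0.5118902027606964 v7 -26.3 j7 -103.9 [0.569  0.0626 0.0841]
```

Request:
send_rows:
  commands:
    - [-0.001,0,0,4,0]
    - [0,0,0,4,0]

```text
clock: 14.82
ee_pos: [0.569, 0.0624, 0.0841]
tcp_rot: [179.0, -0.8, 3.9]
contact_force: [-0.2, -0.8, 0.4]
width: 0.105
```

```bash
python3 t.py
```

```text
t 14.825 yaw 3.89 Mz 0.1247 Fz 0.36 j7tq 0.5010018311440945 v7 -26.3 j7 -110.5 [0.569  0.0624 0.0841]
```

Request:
send_rows:
  commands:
    - [0,0,0,4,0]
    - [0,0,0,4,0]

```text
clock: 15.08
ee_pos: [0.569, 0.0622, 0.0841]
tcp_rot: [179.2, -0.9, -4.4]
contact_force: [-0.1, -0.8, -1.3]
width: 0.105
```

```bash
python3 t.py
```

```text
t 15.075 yaw -4.38 Mz 0.1436 Fz -1.27 j7tq 0.5022522434592247 v7 -26.1 j7 -117.1 [0.569  0.0622 0.0841]
```

Request:
send_rows:
  commands:
    - [0,0,0,4,0]
    - [0,0,0,4,0]

```text
clock: 15.32
ee_pos: [0.569, 0.062, 0.0841]
tcp_rot: [179.3, -0.9, -12.7]
contact_force: [0.1, -0.6, -0.9]
width: 0.109
```

```bash
python3 t.py
```

```text
t 15.325 yaw -12.66 Mz 0.179 Fz -0.93 j7tq 0.49998052418231964 v7 -26.0 j7 -123.7 [0.569  0.062  0.0841]
```

Request:
send_rows:
  commands:
    - [0,0,0,4,0]
    - [0,0,0,4,0]

```text
clock: 15.58
ee_pos: [0.5689, 0.0619, 0.0841]
tcp_rot: [179.4, -1.0, -20.9]
contact_force: [0.5, -0.9, -0.4]
width: 0.11
```

```bash
python3 t.py
```

```text
t 15.575 yaw -20.92 Mz 0.0925 Fz -0.43 j7tq 0.49927471205592155 v7 -25.9 j7 -130.2 [0.5689 0.0619 0.0841]
```

Request:
send_rows:
  commands:
    - [0,0,0,4,0]
    - [0,0,0,4,0]

```text
clock: 15.82
ee_pos: [0.5688, 0.0617, 0.0841]
tcp_rot: [179.6, -1.1, -29.2]
contact_force: [0.3, -0.4, -0.6]
width: 0.111
```

```bash
python3 t.py
```

```text
t 15.825 yaw -29.18 Mz 0.1204 Fz -0.63 j7tq 0.4968713968992233 v7 -25.8 j7 -136.8 [0.5688 0.0617 0.0841]
```

Request:
send_rows:
  commands:
    - [0,0,0,4,0]
    - [0,0,0,4,0]

```text
clock: 16.08
ee_pos: [0.5687, 0.0616, 0.084]
tcp_rot: [179.7, -1.1, -37.4]
contact_force: [0.7, -1.2, -0.6]
width: 0.107
```

```bash
python3 t.py
```

```text
t 16.075 yaw -37.44 Mz 0.074 Fz -0.56 j7tq 0.494107436388731 v7 -25.8 j7 -143.2 [0.5687 0.0616 0.084 ]
```

Request:
send_rows:
  commands:
    - [0,0,0,4,0]
    - [0,0,0,4,0]

```text
clock: 16.32
ee_pos: [0.5686, 0.0614, 0.0841]
tcp_rot: [179.9, -1.1, -45.7]
contact_force: [0.4, -1.3, -0.7]
width: 0.109
```

```bash
python3 t.py
```

```text
t 16.325 yaw -45.7 Mz 0.089 Fz -0.71 j7tq 0.49230415374040604 v7 -25.6 j7 -149.7 [0.5686 0.0614 0.0841]
```

Request:
send_rows:
  commands:
    - [0,0,0,0,0.4]
    - [0,0,0,0,0.4]
    - [0,0,-0.025,0,0.4]
    - [0,0,-0.025,0,0.4]
    - [0,0,0,-10.5,0.4]
    - [0,0,0,-10.5,0.4]
    - [0,0,0,-10.5,0.4]
    - [0,0,0,-10.5,0.4]
    - [0,0,0,-10.5,0.4]
    - [0,0,0,-10.5,0.4]
    - [0,0,0,-10.5,0.4]
    - [0,0,0,-10.5,0.4]
    - [0,0,0,-10.5,0.4]
    - [0,0,0,-10.5,0.4]
    - [0,0,0,-10.5,0.4]
    - [0,0,0,-10.5,0.4]
    - [0,0,0,-10.5,0.4]
    - [0,0,0,-10.5,0.4]
    - [0,0,0,-10.5,0.4]
    - [0,0,0,-10.5,0.4]

```text
clock: 18.82
ee_pos: [0.5724, 0.062, 0.1398]
tcp_rot: [179.4, 1.5, 126.6]
contact_force: [-0.4, -0.1, -1.5]
width: 0.403
```

```bash
python3 st.py
```

```text
clock 18.825
ee_pos [0.5724 0.062  0.1398]
tcp_rot [179.3854   1.5151 126.625 ]
contact_force [-0.4412 -0.0973 -1.4569]
ft_torque [-0.0332  0.04   -0.0081]
width 0.4034376225509045
joint_positions [ 20.2427  38.7812 -43.2947 103.6892  35.4634  50.5949  -3.2081]
```

Run:
```python
from h import *
import pickle
s=r.read_state(); d=snap('wrist','w7'); d['state']=s; pickle.dump(d,open('w7.pkl','wb')); print(s['tcp_rot'],s['ee_pos'])
a=cv2.resize(d['frame'][:,:,::-1],None,fx=1.25,fy=1.25); cv2.imwrite('pics/w7b.png',a)
```

```text
[179.3853861    1.51510182 126.62503869] [0.57240339 0.06200169 0.1397929 ]
```

View pics/w7b.png

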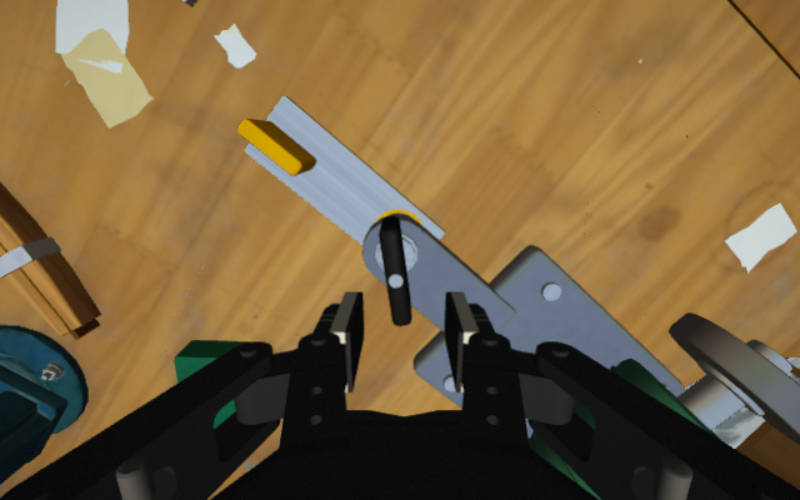

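Run:
```python
from h import *
import pickle
np.set_printoptions(precision=4,suppress=True)
d=pickle.load(open('w7.pkl','rb'));s=d['state']
p=back(d,[((a-.1)/1.25,(b-.1)/1.25) for a,b in [(395.5,282),(390,222),(401,322)]],.092); print(p)
e=p[1]-p[2];print(np.degrees(np.arctan2(e[1],e[0])),'to tool',toTool(np.array([.567,.063])-s['ee_pos'][:2],s['tcp_rot'][2]),toTool(p[0][:2]-s['ee_pos'][:2],s['tcp_rot'][2]))
```

```text
[[0.5675 0.0624 0.092 ]
 [0.5479 0.0848 0.092 ]
 [0.5825 0.0466 0.092 ]]
132.1965318213029 to tool [ 0.004  -0.0037] [ 0.0032 -0.0037]
```

Request:
send_rows:
  commands:
    - [0.0035,-0.0038,0,-6,0.4]
    - [0,0,0.02,0,0.4]
    - [0,0,0.02,0,0.4]
    - [0,0,0.01,0,0.4]
    - [0,0,0,0,0.4]

```text
clock: 19.5
ee_pos: [0.5686, 0.0607, 0.0852]
tcp_rot: [179.6, 1.5, 132.6]
contact_force: [0.0, 0.2, 0.3]
width: 0.401
```

Request:
send_rows:
  commands:
    - [0.0024,0.0006,0.001,0,0.4]
    - [0,0,0,0,0]
    - [0,0,0,0,0]
    - [0,0,0,0,0]

```text
clock: 20.0
ee_pos: [0.5673, 0.0629, 0.0848]
tcp_rot: [179.6, 1.6, 132.5]
contact_force: [1.1, 1.4, -4.9]
width: 0.11
```

```bash
python3 t.py
```

```text
t 20.0 yaw 132.5 Mz -0.036 Fz -4.92 j7tq 0.05086997291073203 v7 0.0 j7 -1.9 [0.5673 0.0629 0.0848]
```

Request:
send_rows:
  commands:
    - [0,0,0,4,0]
    - [0,0,0,4,0]

```text
clock: 20.25
ee_pos: [0.5673, 0.0629, 0.0848]
tcp_rot: [179.4, 1.5, 124.3]
contact_force: [0.3, 0.1, -1.9]
width: 0.104
```

```bash
python3 t.py
```

```text
t 20.25 yaw 124.3 Mz 0.1172 Fz -1.86 j7tq 0.5220837146043777 v7 -27.8 j7 -8.9 [0.5673 0.0629 0.0848]
```

Request:
send_rows:
  commands:
    - [0,0,0,3,0]
    - [0,0,0,3,0]

```text
clock: 20.5
ee_pos: [0.5674, 0.063, 0.0849]
tcp_rot: [179.2, 1.4, 118.1]
contact_force: [0.4, -0.1, -1.4]
width: 0.103
```

```bash
python3 t.py
```

```text
t 20.5 yaw 118.14 Mz 0.1208 Fz -1.38 j7tq 0.31567557714879513 v7 -21.0 j7 -14.2 [0.5674 0.063  0.0849]
```

Request:
send_rows:
  commands:
    - [0,0,0,3,0]
    - [0,0,0,3,0]

```text
clock: 20.75
ee_pos: [0.5674, 0.063, 0.0849]
tcp_rot: [179.0, 1.4, 112.0]
contact_force: [-0.1, -0.9, -1.9]
width: 0.106
```

```bash
python3 t.py
```

```text
t 20.75 yaw 112.02 Mz 0.1689 Fz -1.93 j7tq 0.2775190584361553 v7 -20.9 j7 -19.5 [0.5674 0.063  0.0849]
```

Request:
send_rows:
  commands:
    - [0,0,0,3,0]
    - [0,0,0,3,0]

```text
clock: 21.0
ee_pos: [0.5675, 0.063, 0.0849]
tcp_rot: [178.9, 1.3, 105.9]
contact_force: [0.3, -0.1, -1.7]
width: 0.111
```

```bash
python3 t.py
```

```text
t 21.0 yaw 105.9 Mz 0.2636 Fz -1.7 j7tq 0.23789671249687672 v7 -20.8 j7 -24.7 [0.5675 0.063  0.0849]
```

Request:
send_rows:
  commands:
    - [0,0,0,3,0]
    - [0,0,0,3,0]

```text
clock: 21.25
ee_pos: [0.5676, 0.063, 0.0849]
tcp_rot: [178.8, 1.2, 99.8]
contact_force: [0.6, -0.4, -2.3]
width: 0.108
```

```bash
python3 t.py
```

```text
t 21.25 yaw 99.8 Mz 0.2367 Fz -2.26 j7tq 0.19746172707527876 v7 -20.6 j7 -29.9 [0.5676 0.063  0.0849]
```

Request:
send_rows:
  commands:
    - [0,0,0,0,0]

```text
clock: 21.38
ee_pos: [0.5676, 0.063, 0.0849]
tcp_rot: [178.8, 1.2, 99.8]
contact_force: [0.5, 0.4, -1.3]
width: 0.112
```

```bash
python3 t.py
```

```text
t 21.375 yaw 99.84 Mz 0.0938 Fz -1.34 j7tq -0.28519841842353344 v7 0.5 j7 -29.8 [0.5676 0.063  0.0849]
```

Request:
send_rows:
  commands:
    - [0,0,0,0,0]

```text
clock: 21.5
ee_pos: [0.5676, 0.063, 0.0849]
tcp_rot: [178.8, 1.2, 99.9]
contact_force: [0.9, 0.6, -2.2]
width: 0.109
```

```bash
python3 t.py
```

```text
t 21.5 yaw 99.89 Mz 0.0685 Fz -2.16 j7tq -0.06788824684917927 v7 -0.0 j7 -29.8 [0.5676 0.063  0.0849]
```

Request:
send_rows:
  commands:
    - [0,0,0,0,0.4]
    - [0,0,0,0,0.4]
    - [0,0,0,0,0.4]
    - [0,0,-0.03,0,0.4]
    - [0,0,-0.04,0,0.4]
    - [0,0,-0.04,0,0.6]
    - [0,0,-0.04,0,0.6]
    - [0,0,0,0,0.6]

```text
clock: 22.5
ee_pos: [0.5647, 0.0665, 0.2403]
tcp_rot: [178.6, 1.1, 100.0]
contact_force: [0.1, 0.5, -0.4]
width: 0.602
```

Run:
```python
from h import *
s=r.read_state(); d=snap('wrist','w8'); print(s['tcp_rot'],s['ee_pos'],s['contact_force'],s['clock'])
a=cv2.resize(d['frame'][:,:,::-1],None,fx=1.25,fy=1.25); cv2.imwrite('pics/w8b.png',a)
e=snap('scene','s8'); cv2.imwrite('pics/s8b.png',cv2.resize(e['frame'][110:260,260:440,::-1],None,fx=4,fy=4,interpolation=2))
```

```text
[178.56288855   1.07555993  99.99285842] [0.56472794 0.06647761 0.24032757] [ 0.14538744  0.46416362 -0.42029072] 22.5
```

View pics/w8b.png

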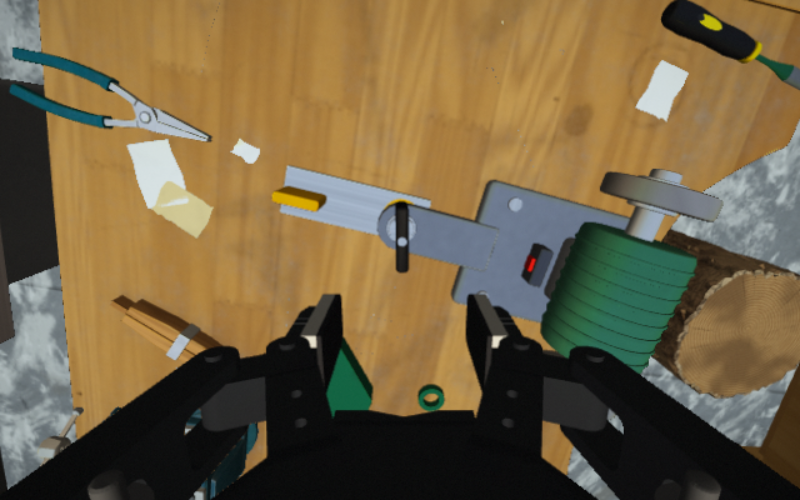

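View pics/s8b.png

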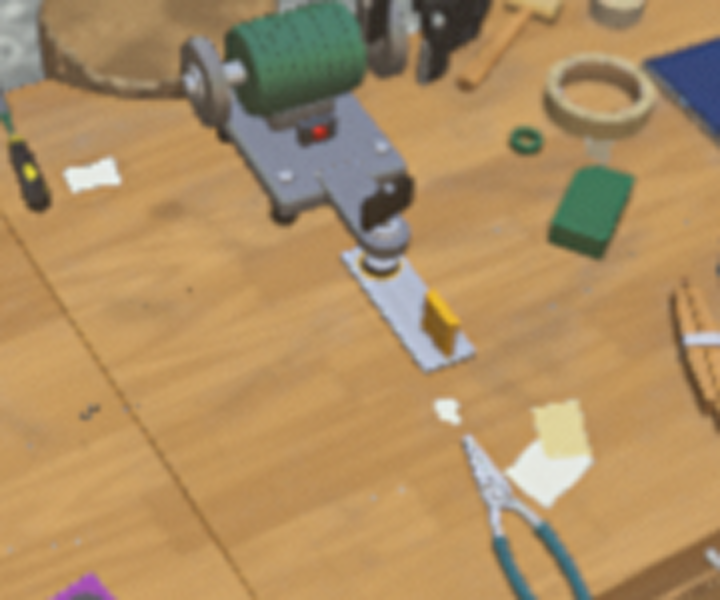

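The scene picture shows the foot (380,255) sitting on the mark, with the yellow rim showing around its front. In the wrist picture the plate lies along the tongue, the gripper is clear of everything, and the green block and ring are undisturbed.

```bash
python3 -c "
from plant import r
print(r.sign_off())"
```

```text
the job is handed in; nothing more can be done
None
```

The steel plate is under the levelling foot, the foot is screwed down onto it with an estimated 12–18 N, and the job is handed in. The last clock reading, just before handing in, was 22.5 s of the 72 s allowed.

- **Plate:** I gripped it by the rib, slid it in from the side and let go. My last wrist-camera measurement before screwing down put the mark about 0.6 mm sideways and 1.3 mm lengthways from the foot's axis. That is within the 2 mm calibration.
- **Screwing down:** I turned the handle clockwise about 175° in two grips, regrasping once because of the last joint's range. Turning torque rose from about 0.12 N m when free to about 0.24–0.26 N m over the last 18° or so, and I stopped there.
- **Nip force:** Single torque readings scatter by about ±0.04 N m. The wrist torque suggests roughly 14 N. The last joint's torque showed the same rise, but its baseline is less certain and could put the load a few newtons higher; its most pessimistic reading gave about 24 N, which the wrist torque does not support.
- **Last pictures:** After letting go, the foot was on the mark with the yellow rim visible around its front. The plate had not visibly shifted, the gripper was clear, and the bystanders in view were undisturbed.

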